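# Shake-test a check valve

### The job

Pick up the longer of the two steel check valves, hold it clear above the bench and shake it gently to and fro along its length, at least three times, so that the loose piece sealed inside slides from end to end. Then set it down gently in the metal tray, lying flat and the same way up as before. Leave the short valve where it is.

Things in the scene. Friction and masses are not known exactly. Their poses are not given: they have to be found in the camera images.
- long_valve: the longer valve: a closed steel body lying along its own x, 120 mm long over all. Its middle is a plain square block 64 mm long (x), 44 mm wide (y) and 44 mm high (z), where it is gripped across y; at both ends stand round necks and dark blind caps (37 mm across). A hexagon nut sits on the +x neck and a thin engraved arrow on the top points to +x. 0.48 kg in all. Origin: centre of the underside; z up.
- loose_piece (a joint): the 80 g piece sealed inside the long valve, not visible: its position along the valve's x in m, -0.008 at the -x stop, 0 in the middle, +0.008 at the +x stop. It slides with very little friction (about 0.3 m/s2 of acceleration, or 2 degrees of tilt, moves it), so it lags when the valve starts to move and runs on when it stops: quick strokes of about 60 mm at 0.15 to 0.25 m/s throw it from stop to stop. The valve must be more than 40 mm above the bench for this to count.
- short_valve: the shorter valve, a bystander: same build and steel, 74 mm long over all, block 40 mm long (x), 44 mm wide and high. Origin: centre of the underside. Not to be moved.
- tray: flat open aluminium tray fixed on the bench, 220 mm (its x) by 150 mm (its y), 18 mm high over all, walls and floor 4 mm thick, empty. Origin: centre of its underside; the inner floor is 4 mm above it.

How it is judged (in metres and radians):
On the way, in this order (a step that is already met when the one before it is completed fails the run):
1. the long valve is held over 40 mm above the bench and its loose piece has slid to the +x stop (first time) (height (world z) of long_valve above 0.04 m and value of joint loose_piece above 0.005 m).
2. the long valve is held over 40 mm above the bench and its loose piece has slid to the -x stop (first time) (height (world z) of long_valve above 0.04 m and value of joint loose_piece below -0.005 m).
3. the long valve is held over 40 mm above the bench and its loose piece has slid to the +x stop (second time) (all of step 1).
4. the long valve is held over 40 mm above the bench and its loose piece has slid to the -x stop (second time) (all of step 2).
5. the long valve is held over 40 mm above the bench and its loose piece has slid to the +x stop (third time) (all of step 3).
At the end, for the whole second after the job is handed in: the long valve lies at rest wholly inside the tray, flat on its floor (underside within 4 mm of it, tilt under 7 degrees), the same way up as before, at any place and heading in the tray (x of long_valve in the frame of tray between -0.085 and 0.085 m and y of long_valve in the frame of tray between -0.055 and 0.055 m and z of long_valve in the frame of tray between 0 and 0.008 m and angle between long_valve's own z axis and vertical below 0.12 rad and linear speed of long_valve below 0.02 m/s); the robot touches nothing.
It fails at once if the short valve is moved by more than 20 mm (distance of short_valve from where it was at the start of the episode above 0.02 m).
It fails at once if the long valve is flung about (faster than 1.5 m/s) (linear speed of long_valve above 1.5 m/s).
It fails at once if the long valve is dropped or banged into the tray (reaches its floor faster than 0.5 m/s, as in a fall of over 12 mm) (linear speed of long_valve above 0.5 m/s and z of long_valve in the frame of tray below 0.012 m and x of long_valve in the frame of tray between -0.11 and 0.11 m and y of long_valve in the frame of tray between -0.075 and 0.075 m).
It also fails if it takes over 43 s, if anything falls off the work surface, if the arm or the gripper's body presses on something with over 40 N, if the wrist force passes 120 N, or if a joint passes its speed limit or range.

### The arm

A 6-joint arm with a two-finger parallel gripper is mounted at the origin on a cart in front of the work surface, level with it; the furniture and walls round the work are solid. World frame = base frame: x ahead of the robot, y to its left, z up, the work surface at z = 0. Lengths are in mm, angles in rad, forces in N, time in s.
With the tool pointing down it reaches from about 275 to 875 mm from the base axis. Payload 12.5 kg.
Tool frame: the origin (TCP) lies midway between the tips of the shut fingers; the grasp point (between the pads) lies 19 mm behind it; z points along the fingers, y is the line along which they close (so a half turn about z gives the same grasp; the last joint's range is limited). The gripper opens to 85 mm and grips with 20 to 120 N. Pads are 22 mm wide; open, the fingers measure 114 mm over their backs; the gripper's body (76 mm by 85 mm) begins 54 mm behind the grasp point. The pads swing forward as they close: fully open they stand 13 mm farther back than shut.
Start: joints at [1.13, 0.351, 1.652, -0, 1.139, -0.085], TCP at [191.555, 515.549, 193.29] pointing down, gripper open.
Joint ranges: [-2.75, 2.75], [-0.79, 2.1], [0.01, 2.65], [-1.57, 4.71], [0.07, 3.14], [-2.87, 2.87]. Speed limits (rad/s): [2.22, 2.22, 2.79, 3.14, 3.14, 3.14].

### API

Orientations are given as a 3x3 rotation matrix whose columns are the frame's x, y, z axes.
In Python, from workcell import * gives the robot as it stands.
- The arm moves only by the tool drive_tool, never from a script. Its argument "steps" is one flat list of numbers, 6 for each row, row after row: the shift along the tool's x, y, z in cm, then the turn, a rotation vector about the tool's x, y, z in degrees. In form: [dx, dy, dz, ax, ay, az, dx, dy, dz, ax, ay, az, ...]. A call has 1 to 5 rows; each row is the pose to reach, as a shift and turn from the pose commanded when the call began, along the tool's axes at that moment; what a row does not reach only later rows make up. A row lasts 1/8 s, in which the tool goes at most 62.5 mm and 10.7 degrees, less where a joint would pass 70% of its speed; a pose out of reach is approached as far as the arm can. A call with a gripper value outside its range is refused whole. "fingers" is the finger opening in cm, from 0 to 8.54, set as the call begins (left out, the last holds). The fingers move at their own pace and stop on an object; the grip force is fixed at half the most. Time passes only in rows, so rows that repeat a pose let the fingers close. It gives the time, the measured TCP pose, the force, the opening and the grip force at its end, in the units of the state.
- read_state(): the state, without advancing time (a new reading comes with each control period).
- camera(name): name is "side" or "top" or "wrist"; returns (picture, depth): 480x640x3 uint8, red, green, blue; 480x640 float32, mm along the optical axis (not along the pixel's ray), 0 where there is no reading.
- calibration(name): a dict with "K" (3x3 intrinsics, pixels), "dist" ([k1, k2, p1, p2, k3] as OpenCV has them; the pictures are not rectified), "cam_to_world" (4x4, takes a point from camera to world coordinates); the wrist camera has in their place "mount" (4x4, takes a point from camera to tool coordinates, whose origin is the TCP and whose axes are the flange's). Camera axes: x right, y up, looking along -z (the intrinsics and any distortion apply to the point x, -y, -z); pixel columns grow to the right and rows downward; lengths in mm; the calibration is good to about 2 mm. A picture is of the moment at which its call begins: read the wrist's pose just before it. calibration takes no time and is no camera call.
- finish_job(): hands the job in; it is judged then, once.
The state is a dict: "clock": time; "q": joint angles; "qvel": joint speeds; "tau": joint torques, N m; "eef_pos": TCP position; "tool_rot": TCP orientation; "contact_force": force on the tool from outside, world axes, zero at the start; "moment": the same for the moment, N m; "width": opening from 0.0 (shut) to 1.0 (fully open); "grasp_force": force on a finger pad.
Only numpy, scipy, OpenCV 4.12 (cv2) and the standard library are available. Lean on these libraries where they do the work, as an engineer would, in place of code of your own. Each camera call takes 0.05 s, during which the arm holds its last target. There are 200 camera calls.

## Working session

There is one attempt and no reset: what is moved stays moved. The work goes in short steps, Python scripts to look and compute and a tool call to move; the robot and the scene stay as the last step left them, time stands still between calls to the robot, and variables do not carry over. Pictures are saved under pics/ and viewed, at most 10 in all, crops included, and the job is handed in when it is done.

Besides the shell and the picture viewer there is one more tool, called after "Request:" as name(argument=value, ...) on one line, values as JSON. drive_tool: Moves the arm, as the interface text tells. Its arguments: {"type":"object","properties":{"steps":{"type":"array"},"fingers":{"type":"number"}},"required":["steps"]}

```bash
mkdir -p pics; cat > h.py <<'E'
from workcell import *
import numpy as np, cv2
def cast(name, uv, z):
    c=calibration(name); K=np.array(c["K"]); T=np.array(c["cam_to_world"]) if "cam_to_world" in c else None
    if T is None:
        s=read_state(); W=np.eye(4); W[:3,:3]=np.array(s["tool_rot"]); W[:3,3]=s["eef_pos"]; T=W@np.array(c["mount"])
    p=cv2.undistortPoints(np.array(uv,float).reshape(-1,1,2),K,np.array(c["dist"],float)).reshape(-1,2)
    d=np.c_[p[:,0],-p[:,1],-np.ones(len(p))]@T[:3,:3].T; o=T[:3,3]
    return o+d*((z-o[2])/d[:,2])[:,None]
def save(name,f):
    p,d=camera(name); cv2.imwrite(f,p[:,:,::-1]); return p,d
E
python3 - <<'E'
from h import *
s=read_state(); print(s)
save("top","pics/top1.png")
E
```

```text
{'clock': 0.0, 'q': array([ 1.13038626e+00,  3.51236591e-01,  1.65243186e+00, -1.42849636e-05,
        1.13909572e+00, -8.45970506e-02]), 'qvel': array([-0.00155595, -0.0005179 , -0.00076566,  0.00029546, -0.00183552,
       -0.00015591]), 'tau': array([ 4.87738089e-04, -5.06109560e+01, -2.91410851e+01, -3.10641769e-05,
        4.50259118e-03, -9.19688517e-06]), 'eef_pos': array([191.41038141, 515.2148859 , 192.75530122]), 'tool_rot': array([[-9.37365646e-01,  3.48346678e-01, -4.87691679e-04],
       [ 3.48347009e-01,  9.37365045e-01, -1.06525432e-03],
       [ 8.60673297e-05, -1.16841874e-03, -9.99999314e-01]]), 'contact_force': array([-0.33439515, -0.38512167,  0.12605691]), 'moment': array([-0.01820842,  0.02233042, -0.01912337]), 'grasp_force': 0.0, 'width': 1.0036266300325665}
```

View pics/top1.png

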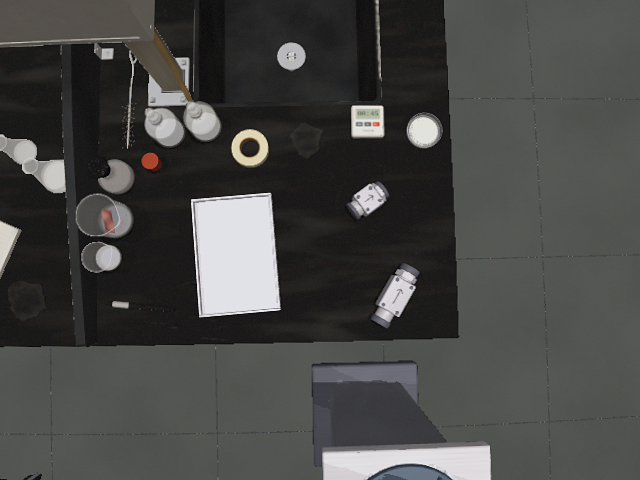

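The top view shows the long valve at about (396,295), with its arrow pointing up-right, the short valve at (369,200) and the white tray at (236,255).

```bash
python3 - <<'E'
from h import *
p=cv2.imread("pics/top1.png"); g=cv2.cvtColor(p,cv2.COLOR_BGR2GRAY)
np.set_printoptions(precision=1,suppress=True)
def box(x0,y0,x1,y1,th):
    m=np.zeros_like(g); m[y0:y1,x0:x1]=(g[y0:y1,x0:x1]>th)*255
    cs,_=cv2.findContours(m,cv2.RETR_EXTERNAL,cv2.CHAIN_APPROX_NONE); c=max(cs,key=cv2.contourArea)
    r=cv2.minAreaRect(c); return r
for n,b,z in (("long block",(360,250,440,335,150),44),("long all",(360,250,440,335,60),30),("short",(335,170,400,230,150),44),("tray",(180,180,300,330,150),18)):
    r=box(*b); print(n,r, cast("top",[r[0]],z)[0]); print(cast("top",cv2.boxPoints(r),z)[:,:2].tolist())
print(cast("top",[[396,295],[400,289],[394,300],[408,265],[381,322]],44))
print(np.array(calibration("top")["cam_to_world"])); print(np.array(calibration("wrist")["mount"]))
print(np.array(calibration("side")["cam_to_world"]))
save("side","pics/side1.png")
E
```

```text
long block ((396.49432373046875, 295.7793884277344), (23.50519561767578, 52.95293045043945), 29.47589111328125) [439.9  19.6  44. ]
[[410.10805866068114, 62.572501947479765], [491.72413740351465, 12.878755490447446], [469.9234172608833, -23.75530623673339], [388.42042091158265, 26.21500486477896]]
long all ((395.3846740722656, 295.0769348144531), (27.783777236938477, 65.9864730834961), 29.744882583618164) [440.5  19.1  30. ]
[[402.2548141942601, 72.48224415001296], [505.35001296512326, 9.108209520812949], [478.94078487411446, -34.8096522372538], [376.0208317958711, 28.975589171791768]]
short ((368.2000427246094, 198.59999084472656), (23.200000762939453, 32.40000534057617), 53.13010025024414) [617.4  65.7  44. ]
[[617.25004276506, 102.06762251721989], [652.2052601702442, 53.58654206237442], [617.4950744498224, 29.155776037189355], [582.7785767253326, 77.65579270214289]]
tray ((234.58621215820312, 254.5345001220703), (118.25676727294922, 81.46762084960938), 85.2363510131836) [521.7 313.8  18. ]
[[627.4474691167522, 398.03038983578267], [636.8856135007585, 245.78981757757418], [417.41404505897947, 231.26149598350742], [408.1550317598869, 381.22345969145863]]
[[441.4  20.5  44. ]
 [451.9  12.9  44. ]
 [432.5  24.4  44. ]
 [494.9  -3.1  44. ]
 [393.7  49.   44. ]]
[[ -0.    1.   -0.1 489.7]
 [ -1.   -0.    0.  172.7]
 [  0.    0.1   1.  910.1]
 [  0.    0.    0.    1. ]]
[[   0.     1.     0.3   71.7]
 [   1.    -0.    -0.    -0.1]
 [  -0.     0.3   -1.  -179.3]
 [   0.     0.     0.     1. ]]
[[   0.9    0.3   -0.3  247. ]
 [  -0.4    0.5   -0.7 -455.2]
 [  -0.     0.8    0.6  526.7]
 [   0.     0.     0.     1. ]]
```

View pics/side1.png

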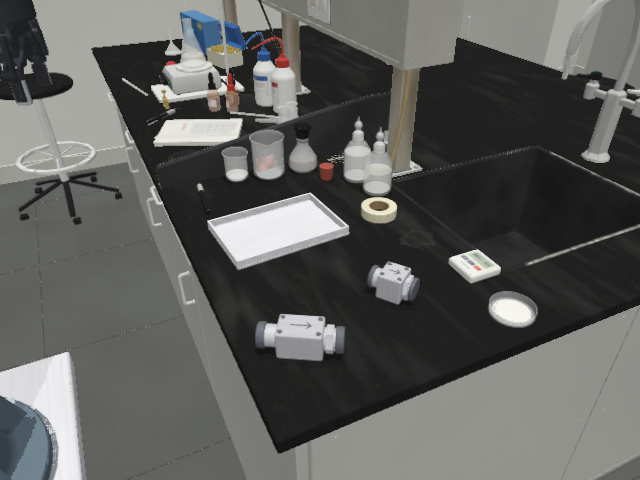

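The side view shows the long valve at (300,336) with its arrow pointing right, the short valve at (393,282) and the tray at (278,228). The line from the start pose to the long valve is free, so I'm moving above it.

Request:
drive_tool(steps=[-2,-2,0,0,0,1,-6,-6,0,0,0,3,-10,-10,0,0,0,5,-14.3,-14,0,0,0,7,-18.5,-18,0,0,0,9])

```text
clock: 0.72
eef_pos: [302.6, 280.7, 193.2]
tool_rot: [[-0.871, 0.491, 0.0], [0.491, 0.871, -0.0], [-0.0, -0.0, -1.0]]
contact_force: [0.2, -0.1, 0.5]
width: 0.996
grasp_force: 0.0
```

Request:
drive_tool(steps=[-4.2,-4.0,0,0,0,1,-8.4,-8.0,0,0,0,1.9,-12.6,-12,0,0,0,1.9,-16.8,-16,0,0,0,1.9,-20,-19,0,0,0,1.9])

```text
clock: 1.35
eef_pos: [383.5, 16.6, 193.3]
tool_rot: [[-0.854, 0.52, 0.0], [0.52, 0.854, -0.0], [-0.0, 0.0, -1.0]]
contact_force: [0.4, 1.2, 0.8]
width: 0.998
grasp_force: 0.0
```

```bash
python3 - <<'E'
from h import *
s=read_state(); print(s["clock"],s["eef_pos"],s["tool_rot"].round(3).tolist(),s["q"].round(2))
save("wrist","pics/w1.png")
E
```

```text
1.35 [383.45609504  16.57445735 193.29074412] [[-0.854, 0.52, 0.0], [0.52, 0.854, -0.0], [-0.0, 0.0, -1.0]] [-0.08  0.04  2.04 -0.    1.06 -1.1 ]
```

View pics/w1.png

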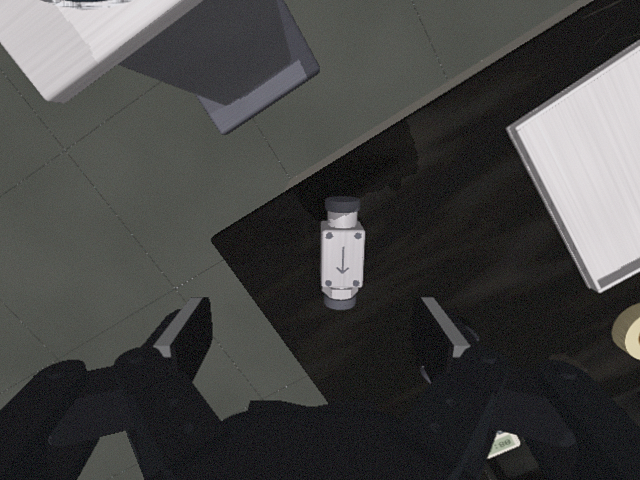

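The wrist view shows the long valve between columns 321 and 364 and rows 197 and 309. Its top-face screws are near (329,236), (358,236), (328,284) and (357,284), and the arrow points down the image.

```bash
python3 - <<'E'
from h import *
g=cv2.imread("pics/w1.png",0)
np.set_printoptions(precision=2,suppress=True)
m=np.zeros_like(g); m[190:315,305:380]=(g[190:315,305:380]>120)*255
m=cv2.morphologyEx(m,cv2.MORPH_OPEN,np.ones((38,38)))  # keeps the block only
c=max(cv2.findContours(m,0,2)[0],key=cv2.contourArea); r=cv2.minAreaRect(c); print(r)
s=read_state();R=np.array(s["tool_rot"])
for nm,uv in (("block",[r[0]]),("screws",[[329,236],[358,236],[328,284],[357,284]]),("arrow",[[343,247],[342,273]])):
    P=cast("wrist",uv,44); print(nm,P,P.mean(0))
    print("tool delta",(P.mean(0)-s["eef_pos"])@R)
a=P[1]-P[0]; print("heading",np.degrees(np.arctan2(a[1],a[0])))
P=cast("wrist",[[329,236],[358,236],[328,284],[357,284]],44); a=P[2]+P[3]-P[0]-P[1]; print(np.degrees(np.arctan2(a[1],a[0])), "tool -x heading",np.degrees(np.arctan2(-R[1,0],-R[0,0])))
E
```

```text
Traceback (most recent call last):
ValueError: max() iterable argument is empty
```

```bash
python3 - <<'E'
from h import *
np.set_printoptions(precision=2,suppress=True)
s=read_state();R=np.array(s["tool_rot"])
for nm,uv in (("edges",[[321.5,256],[364,256]]),("screws",[[329,236],[358,236],[328,284],[357,284]]),("arrow",[[343,247],[342,273]])):
    P=cast("wrist",uv,44); print(nm,P.tolist(),P.mean(0))
    print("tool delta",(P.mean(0)-s["eef_pos"])@R)
P=cast("wrist",[[329,236],[358,236],[328,284],[357,284]],44); a=P[2]+P[3]-P[0]-P[1]; print(np.degrees(np.arctan2(a[1],a[0])), "tool -x heading",np.degrees(np.arctan2(-R[1,0],-R[0,0])))
E
```

```text
edges [[428.0524797108541, -0.023635743477136373, 44.0], [450.7366892304468, 37.19342735948482, 44.0]] [439.39  18.58  44.  ]
tool delta [-43.78  32.8  149.46]
screws [[413.66292758030636, 17.381590718502935, 44.0], [428.87139007890755, 42.330168730071314, 44.0], [458.38810217063593, -10.191480961115388, 44.0], [474.2606079004555, 15.854845926808068, 44.0]] [443.8   16.34  44.  ]
tool delta [-48.71  33.18 149.46]
arrow [[431.11263301839716, 23.631790575923358, 44.0], [455.259972246465, 8.584759327130598, 44.0]] [443.19  16.11  44.  ]
tool delta [-48.31  32.67 149.46]
-30.95429277034865 tool -x heading -31.393366062008383
```

Request:
drive_tool(steps=[-2.5,1.7,2,0,0,0,-4.9,3.3,5,0,0,0,-4.9,3.3,10,0,0,0,-4.9,3.3,14.5,0,0,0,-4.9,3.3,17,0,0,0])

```text
clock: 2.02
eef_pos: [441.1, 21.6, 21.1]
tool_rot: [[-0.855, 0.519, -0.003], [0.519, 0.855, 0.0], [0.003, -0.001, -1.0]]
contact_force: [0.8, 0.3, 0.6]
width: 0.994
grasp_force: 0.0
```

Request:
drive_tool(steps=[0,0,1,0,0,0,0,0,1.7,0,0,0,0,0,1.7,0,0,0])

```text
clock: 2.4
eef_pos: [442.6, 21.5, 6.6]
tool_rot: [[-0.855, 0.519, 0.001], [0.519, 0.855, -0.0], [-0.0, 0.0, -1.0]]
contact_force: [-0.4, 0.0, -0.4]
width: 1.0
grasp_force: 0.0
```

Request:
drive_tool(steps=[0,0,0,0,0,0,0,0,0,0,0,0,0,0,0,0,0,0,0,0,0,0,0,0,0,0,0,0,0,0], fingers=3.6)

```text
clock: 3.02
eef_pos: [442.4, 21.4, 6.3]
tool_rot: [[-0.855, 0.519, 0.0], [0.519, 0.855, -0.0], [-0.0, 0.0, -1.0]]
contact_force: [0.4, -0.4, 0.8]
width: 0.42
grasp_force: 0.0
```

```bash
python3 - <<'E'
from h import *
save("wrist","pics/w2.png"); s=read_state(); print(s["width"],s["grasp_force"],s["eef_pos"])
E
```

```text
0.42139768854254883 0.0 [442.32310706  21.43050037   6.3030755 ]
```

View pics/w2.png

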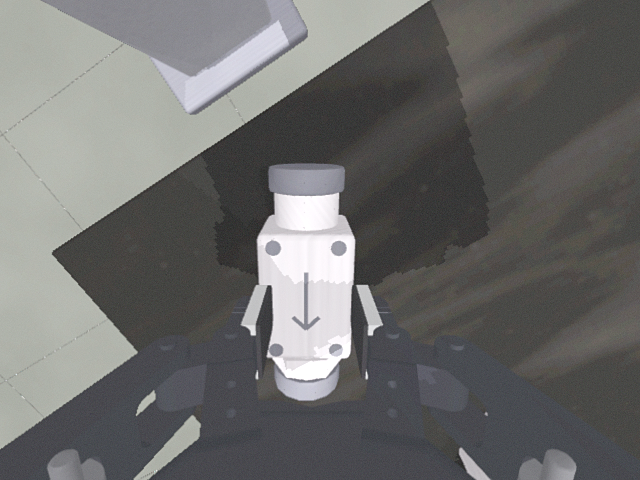

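The fingers straddle the block, with pads at columns 258 and 365 and the valve centred at 306, and they are not touching it yet. I'll shift a little to centre and then close further.

Request:
drive_tool(steps=[-0.3,-0.3,0,0,0,0,-0.3,-0.3,0,0,0,0])

```text
clock: 3.32
eef_pos: [443.5, 17.0, 6.3]
tool_rot: [[-0.854, 0.52, 0.0], [0.52, 0.854, -0.0], [-0.0, 0.0, -1.0]]
contact_force: [-0.4, -0.4, -1.1]
width: 0.421
grasp_force: 0.0
```

Request:
drive_tool(steps=[0,0,0,0,0,0,0,0,0,0,0,0,0,0,0,0,0,0,0,0,0,0,0,0,0,0,0,0,0,0], fingers=0)

```text
clock: 3.95
eef_pos: [443.3, 17.3, 6.3]
tool_rot: [[-0.855, 0.519, -0.0], [0.519, 0.855, -0.0], [0.0, -0.0, -1.0]]
contact_force: [0.8, -0.4, 0.1]
width: 0.0
grasp_force: 0.0
```

```bash
python3 - <<'E'
from h import *
save("wrist","pics/w3.png"); s=read_state(); print(s["width"],s["grasp_force"],s["eef_pos"])
p,d=save("side","pics/s2.png")
E
```

```text
0.003821672884039969 0.0 [443.31663796  17.35363307   6.28595646]
```

View pics/w3.png

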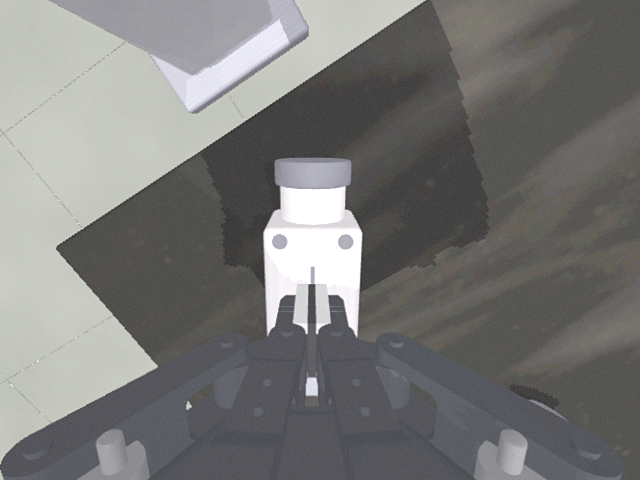

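View pics/s2.png

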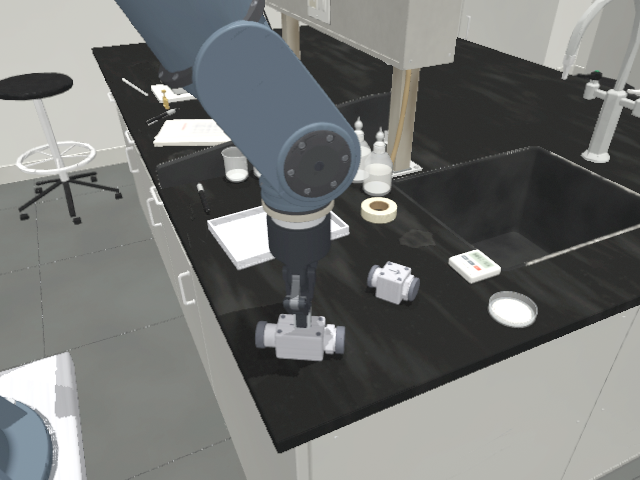

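The wrist view shows the shut fingers over the block, with tips near (312,285). The side view shows them ending at the block's top near (297,325). I'm checking the heights by depth.

```bash
python3 - <<'E'
from h import *
np.set_printoptions(precision=1,suppress=True)
def pts(name,d,uvs):
    c=calibration(name);K=np.array(c["K"])
    if "cam_to_world" in c: T=np.array(c["cam_to_world"])
    else:
        s=read_state();W=np.eye(4);W[:3,:3]=s["tool_rot"];W[:3,3]=s["eef_pos"];T=W@np.array(c["mount"])
    for u,v in uvs:
        z=float(d[v,u]);q=cv2.undistortPoints(np.array([[[u,v]]],float),K,np.array(c["dist"],float))[0,0]
        print(name,(u,v),z,(T@np.array([q[0]*z,-q[1]*z,-z,1]))[:3])
_,d=camera("side"); pts("side",d,[(320,323),(282,323),(295,328),(300,322),(302,326),(304,318),(300,310),(300,300),(300,345),(250,380),(200,300),(400,350)])
_,w=camera("wrist"); pts("wrist",w,[(312,225),(275,300),(350,300),(303,300),(323,300),(303,288),(323,320),(312,300),(200,200),(450,200)])
print(read_state()["q"])
E
```

```text
side (320, 323) 699.9044189453125 [465.9  11.9  43.9]
side (282, 323) 699.4473266601562 [419.3  33.9  44.7]
side (295, 328) 691.516845703125 [431.4  17.3  44.5]
side (300, 322) 677.7611083984375 [435.6   9.2  60.5]
side (302, 326) 679.7843017578125 [437.2   6.7  54.8]
side (304, 318) 669.465576171875 [439.3   3.9  70.4]
side (300, 310) 611.7093505859375 [420.9 -28.7 117.5]
side (300, 300) 594.9978637695312 [419.1 -34.4 138.1]
side (300, 345) 686.5441284179688 [430.3  -0.6  29.5]
side (250, 380) 677.906494140625 [357.3  -1.7  -0.9]
side (200, 300) 1255.7501220703125 [ 391.2  537.9 -291.1]
side (400, 350) 716.93115234375 [561.8 -43.9   0.8]
wrist (312, 225) 154.0343780517578 [414.6  35.6  36.1]
wrist (275, 300) 157.1904754638672 [434.8   3.2  42.9]
wrist (350, 300) 157.76930236816406 [453.1  32.8  42.4]
wrist (303, 300) 135.37892150878906 [433.3  19.9  62.7]
wrist (323, 300) 134.76364135742188 [437.2  26.9  63.3]
wrist (303, 288) 146.16331481933594 [433.1  19.7  51.5]
wrist (323, 320) 119.80579376220703 [436.8  26.4  78.9]
wrist (312, 300) 136.11317443847656 [435.4  22.8  62.1]
wrist (200, 200) 188.86293029785156 [378.2 -15.1  -1.7]
wrist (450, 200) 188.54222106933594 [450.2 103.6  -1.3]
[-0.1  0.5  2.1  0.   0.6 -1.1]
```

Request:
drive_tool(steps=[0,0,-3,0,0,0,0,0,-6,0,0,0,0,0,-8,0,0,0,0,0,-8,0,0,0])

```text
clock: 4.65
eef_pos: [444.1, 17.3, 87.2]
tool_rot: [[-0.855, 0.519, 0.003], [0.519, 0.855, -0.0], [-0.002, 0.001, -1.0]]
contact_force: [-0.0, 0.1, -1.4]
width: 0.001
grasp_force: 0.0
```

```bash
cat >> h.py <<'E'
def cloud(name):
    s=read_state(); _,d=camera(name); c=calibration(name); K=np.array(c["K"])
    if "cam_to_world" in c: T=np.array(c["cam_to_world"])
    else:
        W=np.eye(4);W[:3,:3]=s["tool_rot"];W[:3,3]=s["eef_pos"];T=W@np.array(c["mount"])
    v,u=np.mgrid[:480,:640]; q=cv2.undistortPoints(np.c_[u.ravel(),v.ravel()].astype(float).reshape(-1,1,2),K,np.array(c["dist"],float))[:,0]
    z=d.ravel().astype(float); P=np.c_[q[:,0]*z,-q[:,1]*z,-z]@T[:3,:3].T+T[:3,3]
    return P[z>0],s
E
python3 - <<'E'
from h import *
np.set_printoptions(precision=1,suppress=True)
P,s=cloud("side"); R=s["tool_rot"]; t=(P-s["eef_pos"])@R
print(s["eef_pos"],s["width"])
k=(abs(t[:,0])<40)&(abs(t[:,1])<60)&(P[:,2]>-5)&(P[:,2]<180)
h,e=np.histogram(P[k,2],bins=np.arange(-5,180,5)); print(list(zip(e.round(),h)))
q=t[k&(P[:,2]>50)&(P[:,2]<120)]; 
for a in range(-50,60,6):
    b=q[(q[:,2]>-a)&(q[:,2]<=-a+6)]
    if len(b): print("behind tip",a, "x",b[:,0].min(),b[:,0].max(),"y",b[:,1].min(),b[:,1].max(),len(b))
v=P[(P[:,2]>42)&(P[:,2]<47)&(abs(P[:,0]-443)<80)&(abs(P[:,1]-16)<80)]; print("top face",v.mean(0),len(v))
E
```

```text
[444.1  17.3  87.2] 0.0014825817359015335
[(np.int64(-5), np.int64(282)), (np.int64(0), np.int64(1315)), (np.int64(5), np.int64(128)), (np.int64(10), np.int64(137)), (np.int64(15), np.int64(138)), (np.int64(20), np.int64(149)), (np.int64(25), np.int64(169)), (np.int64(30), np.int64(180)), (np.int64(35), np.int64(238)), (np.int64(40), np.int64(831)), (np.int64(45), np.int64(353)), (np.int64(50), np.int64(0)), (np.int64(55), np.int64(0)), (np.int64(60), np.int64(0)), (np.int64(65), np.int64(0)), (np.int64(70), np.int64(0)), (np.int64(75), np.int64(0)), (np.int64(80), np.int64(0)), (np.int64(85), np.int64(0)), (np.int64(90), np.int64(0)), (np.int64(95), np.int64(0)), (np.int64(100), np.int64(0)), (np.int64(105), np.int64(0)), (np.int64(110), np.int64(0)), (np.int64(115), np.int64(0)), (np.int64(120), np.int64(0)), (np.int64(125), np.int64(25)), (np.int64(130), np.int64(40)), (np.int64(135), np.int64(63)), (np.int64(140), np.int64(53)), (np.int64(145), np.int64(56)), (np.int64(150), np.int64(70)), (np.int64(155), np.int64(47)), (np.int64(160), np.int64(5)), (np.int64(165), np.int64(8)), (np.int64(170), np.int64(37))]
top face [439.4  17.5  44.5] 1075
```

The side depth shows the real fingertips about 38 mm above the reported TCP. I'm profiling the open gripper before going lower.

Request:
drive_tool(steps=[0,0,0,0,0,0,0,0,0,0,0,0,0,0,0,0,0,0,0,0,0,0,0,0,0,0,0,0,0,0], fingers=6.5)

```text
clock: 5.32
eef_pos: [443.3, 17.3, 86.2]
tool_rot: [[-0.855, 0.519, -0.0], [0.519, 0.855, 0.0], [0.0, -0.0, -1.0]]
contact_force: [-0.6, 0.2, -0.8]
width: 0.762
grasp_force: 0.0
```

```bash
python3 - <<'E'
from h import *
np.set_printoptions(precision=0,suppress=True)
for n in ("side","wrist"):
    P,s=cloud(n); R=s["tool_rot"]; t=(P-s["eef_pos"])@R
    print(n,s["eef_pos"],s["width"])
    q=t[(abs(t[:,0])<60)&(abs(t[:,1])<80)]
    for a in range(10,180,8):
        b=q[(-q[:,2]>a)&(-q[:,2]<=a+8)]
        if len(b): print("behind TCP",a,"x",b[:,0].min(),b[:,0].max(),"y",np.percentile(b[:,1],[0,25,50,75,100]),len(b))
save("side","pics/s3.png")
cv2.imwrite("pics/s3c.png",cv2.resize(cv2.imread("pics/s3.png")[160:400,200:440],None,fx=2.5,fy=2.5))
E
```

```text
side [443.  17.  86.] 0.7624687589540704
behind TCP 42 x -10.223821211765513 10.690903900165937 y [-41. -39. -38.  32.  36.] 53
behind TCP 50 x -10.420078125441826 11.712460315228212 y [-47. -44. -39.  32.  35.] 109
behind TCP 58 x -10.47427820114543 11.432411228787704 y [-48. -46. -43. -38.  35.] 118
behind TCP 66 x -10.40318326071932 11.21261796005826 y [-48. -46. -44. -39.  35.] 119
behind TCP 74 x -10.44880228978289 7.456667959019528 y [-47. -46. -43.  31.  40.] 53
behind TCP 82 x -12.862458435723132 -10.097649224862867 y [-45. -42.  -2.  36.  38.] 14
behind TCP 90 x -12.584983333322482 12.759128282289446 y [-65. -63. -62. -43.  39.] 139
behind TCP 98 x -14.199637230335265 12.454385450546635 y [-65. -63. -61. -54.  29.] 204
behind TCP 106 x -16.487755991330815 12.739592917958662 y [-67. -65. -57. -34.  29.] 121
behind TCP 114 x -16.572575646037514 12.426085589960573 y [-67. -66. -65. -32.  31.] 202
behind TCP 122 x -17.62252533973444 17.12387138026103 y [-68. -66. -65. -27.  19.] 227
behind TCP 130 x -18.988496951133136 20.348233748873653 y [-69. -67. -58. -23.  20.] 285
behind T
[... 1013 characters left out ...]
82 x -0.019409756955421683 13.190165680704705 y [-63. -43. -33.  42.  63.] 1527
behind TCP 90 x -13.645035907738187 13.483333057057493 y [-65. -48. -29.  48.  66.] 7199
behind TCP 98 x -14.13623063668966 16.5801593173535 y [-66. -55.  26.  55.  66.] 7511
behind TCP 106 x -14.551789946083273 17.361739866863104 y [-67. -53.  -2.  53.  67.] 8602
behind TCP 114 x -10.77407496004784 17.486655444223818 y [-67. -30.   0.  31.  68.] 14428
behind TCP 122 x -0.4297175673037924 19.556575153803823 y [-65. -23.   2.  26.  68.] 13410
behind TCP 130 x 9.360889646788765 20.245341467860165 y [-58. -15.   3.  16.  62.] 6322
behind TCP 138 x 19.419333702598696 20.193482156208702 y [-17.  -9.  12.  15.  20.] 15
```

View pics/s3c.png

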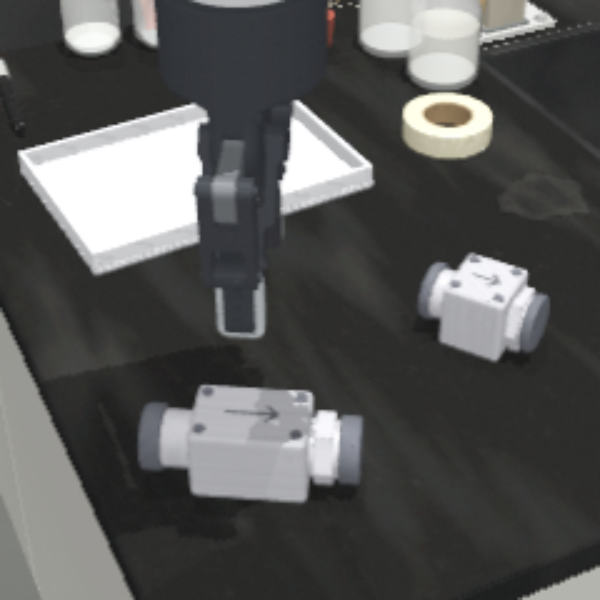

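The crop shows the open pads at (240,330) hanging clear above the block at (255,440), with the short valve clear at (485,305). The pads end about 45 mm behind the reported TCP, so I'm descending that much further.

Request:
drive_tool(steps=[0,0,3,0,0,0,0,0,6,0,0,0,0,0,9,0,0,0,0,0,11,0,0,0,0,0,12,0,0,0])

```text
clock: 6.1
eef_pos: [442.9, 17.3, -34.5]
tool_rot: [[-0.855, 0.519, -0.001], [0.519, 0.855, 0.0], [0.001, -0.001, -1.0]]
contact_force: [-0.3, -1.3, 0.1]
width: 0.756
grasp_force: 0.0
```

Request:
drive_tool(steps=[0,0,0,0,0,0,0,0,0,0,0,0,0,0,0,0,0,0,0,0,0,0,0,0,0,0,0,0,0,0], fingers=0)

```text
clock: 6.72
eef_pos: [443.4, 17.3, -33.4]
tool_rot: [[-0.855, 0.519, 0.0], [0.519, 0.855, -0.0], [-0.0, 0.0, -1.0]]
contact_force: [-1.9, -0.0, 3.8]
width: 0.508
grasp_force: 62.2
```

Gripped: opening about 43 mm, 62 N. Lifting.

Request:
drive_tool(steps=[0,0,-1,0,0,0,0,0,-4,0,0,0,0,0,-8,0,0,0,0,0,-11,0,0,0,0,0,-12,0,0,0])

```text
clock: 7.35
eef_pos: [444.0, 17.3, 88.0]
tool_rot: [[-0.855, 0.519, 0.003], [0.519, 0.855, -0.0], [-0.002, 0.001, -1.0]]
contact_force: [-0.1, 0.7, -6.2]
width: 0.509
grasp_force: 63.2
```

```bash
python3 - <<'E'
from h import *
s=read_state(); print(s["eef_pos"],s["width"],s["grasp_force"],s["contact_force"])
save("side","pics/s4.png")
cv2.imwrite("pics/s4c.png",cv2.resize(cv2.imread("pics/s4.png")[130:400,180:450],None,fx=2,fy=2))
E
```

```text
[443.97436769  17.30469748  87.95697104] 0.5089908659925054 63.153122663497925 [-0.12644994  0.65482196 -6.17635722]
```

View pics/s4c.png

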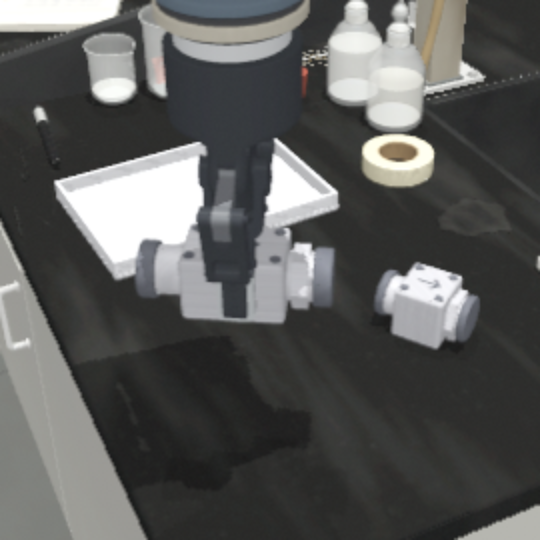

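The crop shows the valve held level at (235,270), well above the bench, and the short valve untouched at (430,300). Now shaking along tool x, since valve +x is tool -x.

Request:
drive_tool(steps=[2.7,0,0,0,0,0,5.4,0,0,0,0,0,5.4,0,0,0,0,0,5.4,0,0,0,0,0])

```text
clock: 7.9
eef_pos: [397.5, 45.2, 85.9]
tool_rot: [[-0.855, 0.519, -0.0], [0.519, 0.855, -0.0], [0.0, -0.0, -1.0]]
contact_force: [0.4, 0.2, -4.5]
width: 0.508
grasp_force: 62.9
```

Request:
drive_tool(steps=[-3,0,0,0,0,0,-6,0,0,0,0,0,-6,0,0,0,0,0,-6,0,0,0,0,0])

```text
clock: 8.4
eef_pos: [448.0, 14.1, 85.8]
tool_rot: [[-0.854, 0.52, -0.001], [0.52, 0.854, 0.0], [0.001, -0.001, -1.0]]
contact_force: [0.5, 0.5, -5.1]
width: 0.51
grasp_force: 62.8
```

Request:
drive_tool(steps=[3,0,0,0,0,0,6,0,0,0,0,0,6,0,0,0,0,0,6,0,0,0,0,0])

```text
clock: 8.9
eef_pos: [397.6, 45.4, 86.5]
tool_rot: [[-0.855, 0.519, 0.001], [0.519, 0.855, -0.0], [-0.001, 0.0, -1.0]]
contact_force: [0.2, -0.7, -5.4]
width: 0.507
grasp_force: 62.8
```

Request:
drive_tool(steps=[-3,0,0,0,0,0,-6,0,0,0,0,0,-6,0,0,0,0,0,-6,0,0,0,0,0])

```text
clock: 9.4
eef_pos: [448.1, 14.1, 86.0]
tool_rot: [[-0.854, 0.52, -0.001], [0.52, 0.854, 0.0], [0.001, -0.0, -1.0]]
contact_force: [0.1, 0.7, -5.2]
width: 0.506
grasp_force: 62.8
```

Request:
drive_tool(steps=[3,0,0,0,0,0,6,0,0,0,0,0,6,0,0,0,0,0,6,0,0,0,0,0])

```text
clock: 9.9
eef_pos: [397.5, 45.4, 86.5]
tool_rot: [[-0.855, 0.519, 0.001], [0.519, 0.855, -0.0], [-0.001, 0.0, -1.0]]
contact_force: [0.0, 0.5, -4.6]
width: 0.508
grasp_force: 62.8
```

Request:
drive_tool(steps=[-3,0,0,0,0,0,-6,0,0,0,0,0,-6,0,0,0,0,0,-6,0,0,0,0,0])

```text
clock: 10.4
eef_pos: [448.0, 14.1, 86.0]
tool_rot: [[-0.854, 0.52, -0.001], [0.52, 0.854, 0.0], [0.001, -0.0, -1.0]]
contact_force: [-0.1, 0.0, -5.1]
width: 0.514
grasp_force: 62.8
```

Request:
drive_tool(steps=[3,0,0,0,0,0,6,0,0,0,0,0,6,0,0,0,0,0,6,0,0,0,0,0])

```text
clock: 10.9
eef_pos: [397.6, 45.4, 86.6]
tool_rot: [[-0.855, 0.519, 0.001], [0.519, 0.855, -0.0], [-0.001, 0.0, -1.0]]
contact_force: [-0.5, -0.0, -5.8]
width: 0.507
grasp_force: 62.8
```

Request:
drive_tool(steps=[-3,0,0,0,0,0,-6,0,0,0,0,0,-6,0,0,0,0,0,-6,0,0,0,0,0])

```text
clock: 11.4
eef_pos: [448.0, 14.1, 86.0]
tool_rot: [[-0.854, 0.52, -0.001], [0.52, 0.854, 0.0], [0.001, -0.0, -1.0]]
contact_force: [-1.0, -0.9, -5.8]
width: 0.507
grasp_force: 62.8
```

Request:
drive_tool(steps=[3,0,0,0,0,0,6,0,0,0,0,0,6,0,0,0,0,0,6,0,0,0,0,0])

```text
clock: 11.9
eef_pos: [397.6, 45.4, 86.5]
tool_rot: [[-0.855, 0.519, 0.001], [0.519, 0.855, -0.0], [-0.001, 0.0, -1.0]]
contact_force: [0.3, -0.5, -5.6]
width: 0.509
grasp_force: 62.8
```

Request:
drive_tool(steps=[-3,0,0,0,0,0,-6,0,0,0,0,0,-6,0,0,0,0,0,-6,0,0,0,0,0])

```text
clock: 12.4
eef_pos: [448.0, 14.2, 86.0]
tool_rot: [[-0.854, 0.52, -0.001], [0.52, 0.854, 0.0], [0.001, -0.0, -1.0]]
contact_force: [0.2, -0.5, -5.2]
width: 0.509
grasp_force: 62.8
```

Request:
drive_tool(steps=[0.6,2,0,0,0,0,2,6.5,0,0,0,0,3.5,11,0,0,0,0,5,15.5,0,0,0,0,6.2,20,0,0,0,0])

```text
clock: 13.02
eef_pos: [498.7, 219.1, 86.2]
tool_rot: [[-0.855, 0.519, -0.001], [0.519, 0.855, -0.0], [0.0, -0.001, -1.0]]
contact_force: [0.8, -1.1, -4.4]
width: 0.509
grasp_force: 63.1
```

Request:
drive_tool(steps=[1.2,4,0,0,0,0,2.3,7.5,0,0,0,0,3.1,9.4,0,0,0,0,3.1,9.4,0,0,0,0,3.1,9.4,0,0,0,0])

```text
clock: 13.65
eef_pos: [521.2, 312.9, 86.1]
tool_rot: [[-0.854, 0.519, -0.001], [0.519, 0.854, -0.001], [0.0, -0.001, -1.0]]
contact_force: [0.6, -0.5, -5.2]
width: 0.506
grasp_force: 63.1
```

```bash
python3 - <<'E'
from h import *
np.set_printoptions(precision=1,suppress=True)
P,s=cloud("side"); print(s["eef_pos"],s["width"],s["grasp_force"],s["contact_force"])
b=(abs(P[:,0]-521)<130)&(abs(P[:,1]-313)<95)
f=P[b&(P[:,2]>1)&(P[:,2]<8)]; print("floor z",np.median(f[:,2]),len(f))
r=P[b&(P[:,2]>14)&(P[:,2]<22)]; print("rim",r.min(0),r.max(0),len(r))
v=P[(P[:,2]>40)&(abs(P[:,0]-521)<75)&(abs(P[:,1]-313)<75)&(P[:,2]<180)]; print("valve low z",np.percentile(v[:,2],[0,1,3]), v[v[:,2]<150].min(0), v[v[:,2]<150].max(0))
save("top","pics/t4.png")
cv2.imwrite("pics/t4c.png",cv2.resize(cv2.imread("pics/t4.png")[150:350,130:430],None,fx=2.5,fy=2.5))
E
```

```text
[521.2 312.9  86.1] 0.5060139667686087 63.14833045005798 [ 0.6 -0.5 -5.2]
floor z 4.390069075303927 5111
rim [407.2 231.5  14. ] [636.1 397.2  20.9] 910
valve low z [120.2 121.8 124. ] [457.5 267.4 120.2] [574.1 336.  150. ]
```

View pics/t4c.png

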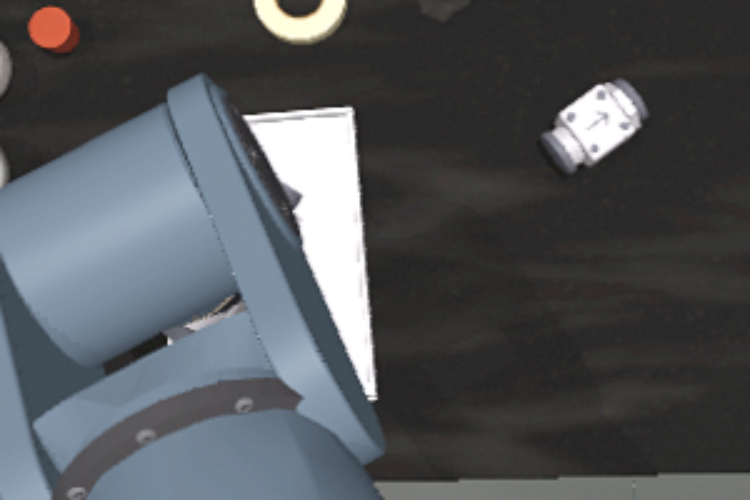

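The arm is over the tray, with the valve's cap seen at (290,195) inside the tray's outline. The short valve is still in place. Lowering.

Request:
drive_tool(steps=[0,0,2,0,0,0,0,0,5,0,0,0,0,0,8,0,0,0,0,0,10,0,0,0,0,0,10.6,0,0,0])

```text
clock: 14.38
eef_pos: [521.3, 313.2, -20.6]
tool_rot: [[-0.854, 0.52, -0.001], [0.52, 0.854, -0.001], [0.001, -0.001, -1.0]]
contact_force: [-0.3, -0.2, -5.9]
width: 0.507
grasp_force: 63.1
```

Request:
drive_tool(steps=[0,0,0.3,0,0,0,0,0,0.6,0,0,0,0,0,0.8,0,0,0,0,0,0.8,0,0,0])

```text
clock: 14.88
eef_pos: [521.7, 313.8, -27.5]
tool_rot: [[-0.855, 0.519, 0.0], [0.519, 0.855, 0.0], [-0.0, 0.0, -1.0]]
contact_force: [-0.2, -0.3, -5.4]
width: 0.505
grasp_force: 63.1
```

Request:
drive_tool(steps=[0,0,0.1,0,0,0,0,0,0.2,0,0,0,0,0,0.2,0,0,0])

```text
clock: 15.25
eef_pos: [521.7, 313.8, -29.3]
tool_rot: [[-0.855, 0.519, 0.0], [0.519, 0.855, 0.0], [-0.0, 0.0, -1.0]]
contact_force: [-0.8, -0.8, 1.7]
width: 0.508
grasp_force: 63.7
```

The force shows it touching the floor. Releasing.

Request:
drive_tool(steps=[0,0,0,0,0,0,0,0,0,0,0,0,0,0,0,0,0,0,0,0,0,0,0,0,0,0,0,0,0,0], fingers=6.4)

```text
clock: 15.88
eef_pos: [521.7, 313.7, -29.7]
tool_rot: [[-0.855, 0.519, 0.0], [0.519, 0.855, -0.0], [-0.0, 0.0, -1.0]]
contact_force: [0.7, 0.0, 0.0]
width: 0.748
grasp_force: 0.0
```

Request:
drive_tool(steps=[0,0,-1,0,0,0,0,0,-4,0,0,0,0,0,-8,0,0,0,0,0,-12,0,0,0,0,0,-14,0,0,0])

```text
clock: 16.5
eef_pos: [522.5, 314.1, 113.4]
tool_rot: [[-0.855, 0.519, 0.003], [0.519, 0.855, 0.002], [-0.002, 0.003, -1.0]]
contact_force: [-0.6, 0.5, -0.2]
width: 0.748
grasp_force: 0.0
```

```bash
python3 - <<'E'
from h import *
np.set_printoptions(precision=1,suppress=True)
P,s=cloud("side"); print(s["eef_pos"],s["width"],s["grasp_force"],s["contact_force"])
v=P[(P[:,2]>38)&(abs(P[:,0]-521)<75)&(abs(P[:,1]-313)<75)&(P[:,2]<60)]; print("top face z",np.percentile(v[:,2],[0,25,50,75,100]),v.mean(0))
save("side","pics/s5.png")
cv2.imwrite("pics/s5c.png",cv2.resize(cv2.imread("pics/s5.png")[130:400,180:450],None,fx=2,fy=2))
E
```

```text
[522.5 314.1 113.4] 0.7484992704749591 0.0 [-0.6  0.5 -0.2]
top face z [38.  42.4 46.7 48.5 51.1] [517.1 309.1  45.4]
```

View pics/s5c.png

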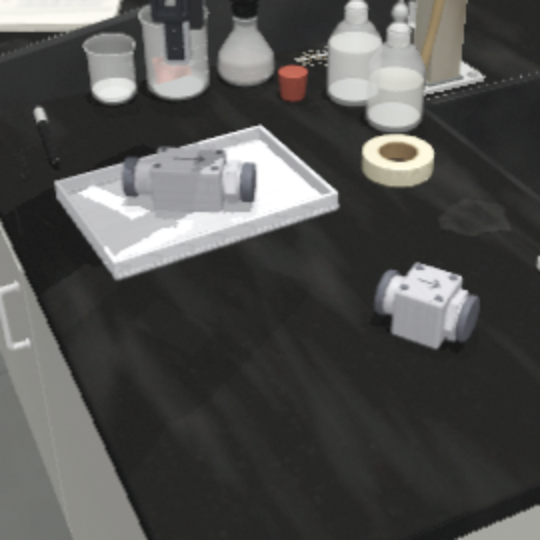

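The valve lies flat in the tray at (190,180), arrow up, with the gripper clear above it. The short valve is unmoved at (430,300).

```bash
python3 -c "
from workcell import *
print(finish_job())"
```

```text
the job is handed in; nothing more can be done
None
```

I gave the long valve 10 shake strokes above the bench, set it down flat and arrow-up in the tray, left the short valve where it was, and handed the job in at about 16.5 s; the verdict was not shown, and the loose piece's slides could not be seen.

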